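Zero the spring tester and hold its rod out at the length mark

TASK

On the spring tester of the paint-mixing bench, turn the black bar knob on the gauge head anticlockwise, all the way back to its zero stop, while the rod is still fully in. Then take the upright black post at the end of the sprung rod, pull the rod out until the steel collar on it stands between the two uprights of the length mark, within their width, and finish while still holding it steady there against the spring for the reading. Do not let go at the end, and leave everything else on the bench where it stands.

Things in the scene. Friction and masses are not known exactly. Their poses are not given: they have to be found in the camera images.
- tester: Spring tester, fixed on the bench: dark base plate 330 x 110 x 12 mm; grey gauge head 90 x 92 mm, top at 92 mm, centred at x +90 mm; from it a level aluminium tube 28 mm thick, axis 60 mm above the bench, mouth at x -35 mm. Origin: bench level under the tube's axis; plate from x -190 to +140 mm. x runs along the tube from mouth to head, z up; the rod pulls out along -x. Place and yaw vary.
- zero_knob (a joint): Zero knob on top of the gauge head (rad): 0 = against the zero stop, grows clockwise seen from above, up to 2.3; starts between 0.6 and 1.4. Stiff friction of about 0.05 N m, stays where left; turn it anticlockwise seen from above to bring it to 0, where it stops solid.
- knob_grip (a point): Centre of the knob's black bar grip, on its upright axis, 122 mm above the bench; bar 46 mm long, 12 mm thick, 96 to 134 mm above the bench, on a 32 mm round hub up to 100 mm. x runs along the bar to its pointer end (steel nib), z up; turns with the knob. The dial below it lies at 94 mm; a thin stop pin on it rises to 100 mm, 35 mm from the axis.
- pull_rod (a joint): How far the sprung rod is drawn out of the tube (m): 0 = fully in (start), end stop at 0.105. An inner spring of 130 N/m with about 4 N at 0 pulls it back in (9 N at 40 mm, 14 N at 80 mm), friction 0.5 N.
- collar (a point): Centre of the steel index collar on the rod, a disc 24 mm across and 3 mm thick, 60 mm above the bench, 45 mm nearer the tube than the grip post. Moves with the rod; its x axis is the tester's.
- post_grip (a point): Upright black round grip post at the rod's outer end, 18 mm thick, rising to 118 mm above the bench (on a steel foot 22 mm thick up to 70 mm). This point lies on its axis 102 mm above the bench, where to grip it from above, clear of collar, tube and uprights, all below 75 mm. Moves with the rod; axes as the tester's.
- mark (a point): Length mark: fixed aluminium yoke on the base plate astride the rod, with two uprights (10 mm wide along the rod, 8 mm thick, centred 22 mm either side of it, tops 72 mm above the bench). The point lies midway between them on the rod's axis, 60 mm above the bench, axes as the tester's. It stands 40 to 80 mm out from the collar's start.
- paint_tin: Bystander: closed steel tin, 64 mm across, 60 mm tall, beside the tester; origin at its underside.
- spring_tray: Bystander: open grey tray 100 x 70 x 22 mm on the other side of the tester; origin at its underside.
- stir_stick: Bystander: flat wooden stick 200 x 22 x 5 mm; origin at its underside.
- mixing_cup: Bystander: clear open cup, 84 mm across, 120 mm tall, standing on the paint-spattered round turntable (230 mm across, 22 mm high); origin at its underside.
- thinner_bottle: Bystander: white bottle with a black cap, 60 mm across, 170 mm tall; origin at its underside.
- spray_gun: Bystander: aluminium spray gun lying on its side, about 130 x 130 mm, 30 mm high; origin at bench level under its barrel.

How it is judged (in metres and radians):
On the way, in this order (a step that is already met when the one before it is completed fails the run):
1. the zero knob is back at its zero stop, with the rod still fully in (value of joint zero_knob below 0.07 rad and value of joint pull_rod below 0.01 m), for 0.2 s.
2. the rod is drawn out and its collar stands within the width of the length mark's uprights, held by the fingers (x of collar in the frame of mark between -0.005 and 0.005 m and contact force between the fingers and pull_rod above 3 N), for 0.5 s.
At the end, for the whole second after the job is handed in: The fingers hold the rod (more than 3 N); it is steady (below 20 mm/s), the collar's centre within 5 mm of the middle of the length mark along the rod, the zero knob still within 0.07 rad of its zero stop (all of step 2 and value of joint zero_knob below 0.07 rad and velocity of joint pull_rod between -0.02 and 0.02 m/s); the arm keeps its last pose, push and grip.
It fails at once if a bystander is moved by more than 30 mm (distance of any of paint_tin, spring_tray, stir_stick, mixing_cup, thinner_bottle, spray_gun from where it was at the start of the episode above 0.03 m).
It also fails if it takes over 48 s, if anything falls off the work surface, if the arm or the gripper's body presses on something with over 40 N, if the wrist force passes 120 N, or if a joint passes its speed limit or range.

ROBOT

A 6-joint arm with a two-finger parallel gripper is mounted at the origin on the work surface. World frame = base frame: x ahead of the robot, y to its left, z up, the work surface at z = 0. Lengths are in mm, angles in rad, forces in N, time in s.
With the tool pointing down it reaches from about 275 to 750 mm from the base axis. Payload 10.2 kg.
Tool frame: the origin (TCP) lies at the very end of the fingers, on their centre line; the grasp point (between the pads) lies 19 mm behind it; x points along the fingers, z is the direction in which the jaws open and shut, and the axes are right-handed (so a half turn about x gives the same grasp; the last joint's range is limited). The gripper opens to 85 mm and grips with 20 to 120 N. Pads are 22 mm wide; open, the fingers measure 114 mm over their backs; the gripper's body (76 mm by 85 mm) begins 54 mm behind the grasp point. The pads swing forward as they close: fully open they stand 13 mm farther back than shut.
Start: joints at [0.98, 0.313, 1.498, -0, 1.331, -0.223], TCP at [188.784, 489.89, 231.294] pointing down, gripper open.
Joint ranges: [-2.94, 2.94], [-0.97, 2.17], [0.19, 2.56], [-1.23, 4.37], [0.02, 3.11], [-2.88, 2.88]. Speed limits (rad/s): [2.39, 2.39, 3.01, 3.14, 3.14, 3.14].

INTERFACE

Orientations are given as a unit quaternion [w, x, y, z].
In Python, from rig import sense, vision, job gives the robot as it stands. The module is installed in compiled form; this text tells all that it offers.
- The arm moves only by the shell command python3 -m pendant 'ROWS' [FORCE]. ROWS is JSON, a list of rows, each a list of 7 numbers: the turn, a rotation vector about the tool's x, y, z in rad, then the shift along the tool's x, y, z in cm, then the opening, from 0 (shut) to 1 (fully open). A call has exactly 5 rows; each row is the pose to reach, as a shift and turn from the pose commanded when the call began, along the tool's axes at that moment; what a row does not reach only later rows make up. A row lasts 1/8 s, in which the tool goes at most 62.5 mm and 10.7 degrees, less where a joint would pass 70% of its speed; a pose out of reach is approached as far as the arm can. A call with a gripper value outside its range is refused whole. The fingers move at their own pace and stop on an object; FORCE is the grip in N (left out, the last holds). Time passes only in rows, so rows that repeat a pose let the fingers close, or fill a call up. It gives the time, the measured TCP pose, the force and the opening at its end, in the units of the state.
- sense(): the state, without advancing time (a new reading comes with each control period).
- vision.capture(name): name is "side" or "top" or "wrist"; returns the picture (400x640x3 uint8, red, green, blue); there is no depth.
- vision.calibration(name): a dict with "K" (3x3 intrinsics, pixels), "k1" (the pictures are not rectified: a ray, as slopes to the right and down, at radius r is drawn at 1 + k1 r^2 times it, then the intrinsics apply), "extrinsics" (4x4, takes a point from camera to world coordinates). Camera axes: x right, y up, looking along -z (the intrinsics and any distortion apply to the point x, -y, -z); pixel columns grow to the right and rows downward; lengths in mm; the calibration is good to about 2 mm. A picture is of the moment at which its call begins: read the wrist's pose just before it. calibration takes no time and is no camera call; for the wrist camera it gives the pose at the moment of the call.
- job.finish_job(): hands the job in, once; it reports no verdict.
The state is a dict: "time_s": time; "joints": joint angles; "dq": joint speeds; "tau": joint torques, N m; "eef_pos": TCP position; "ee_rot": TCP orientation; "force": force on the tool from outside, world axes, zero at the start; "wrist_torque": the same for the moment, N m; "grip_width": opening from 0.0 (shut) to 1.0 (fully open).
Only numpy, scipy, OpenCV 4.12 (cv2) and the standard library are available. Lean on these libraries where they do the work, as an engineer would, in place of code of your own. Each camera call takes 0.05 s, during which the arm holds its last target.

## Working session

There is one attempt and no reset: what is moved stays moved. The work goes in short steps, Python scripts to look and compute and a shell command to move; the robot and the scene stay as the last step left them, time stands still between calls to the robot, and variables do not carry over. Pictures are saved under pics/ and viewed, and the job is handed in when it is done.

```bash
mkdir -p pics; ls
python3 - <<'E'
from rig import sense, vision
import cv2,numpy as np
s=sense(); print({k:np.round(v,4).tolist() for k,v in s.items()})
for n in ("side","top","wrist"):
    c=vision.calibration(n); print(n,np.round(c["K"],1).tolist(),c["k1"],np.round(c["extrinsics"],3).tolist())
    im=vision.capture(n); cv2.imwrite(f"pics/{n}0.png",im[:,:,::-1])
E
```

```text
pics
{'time_s': 0.0, 'joints': [0.9796, 0.3134, 1.4985, 0.0, 1.331, -0.2234], 'dq': [-0.001, 0.0001, 0.0006, 0.0012, 0.0007, 0.0006], 'tau': [0.0004, -41.2272, -25.9736, -0.0002, 0.0043, -0.0], 'eef_pos': [188.6252, 489.6455, 230.7265], 'ee_rot': [0.5826, -0.4003, 0.5834, 0.4], 'force': [-0.3069, -0.2045, 0.2291], 'wrist_torque': [-0.0022, -0.0026, -0.0478], 'grip_width': 0.9987}
side [[366.1, 0.0, 323.9], [0.0, 366.1, 199.6], [0.0, 0.0, 1.0]] -0.07082196328524261 [[0.884, 0.325, -0.335, 181.32], [-0.466, 0.586, -0.663, -733.284], [-0.019, 0.742, 0.67, 798.158], [0.0, 0.0, 0.0, 1.0]]
top [[519.1, 0.0, 311.0], [0.0, 519.1, 197.6], [0.0, 0.0, 1.0]] -0.024625768455430064 [[0.005, 0.991, -0.137, 304.731], [-1.0, 0.004, -0.009, -59.244], [-0.008, 0.137, 0.991, 1671.722], [0.0, 0.0, 0.0, 1.0]]
wrist [[287.2, 0.0, 320.7], [0.0, 287.2, 195.2], [0.0, 0.0, 1.0]] -0.04753729717457627 [[0.359, -0.89, -0.279, 118.421], [0.933, 0.343, 0.108, 517.203], [-0.001, -0.3, 0.954, 373.412], [0.0, 0.0, 0.0, 1.0]]
```

View pics/side0.png

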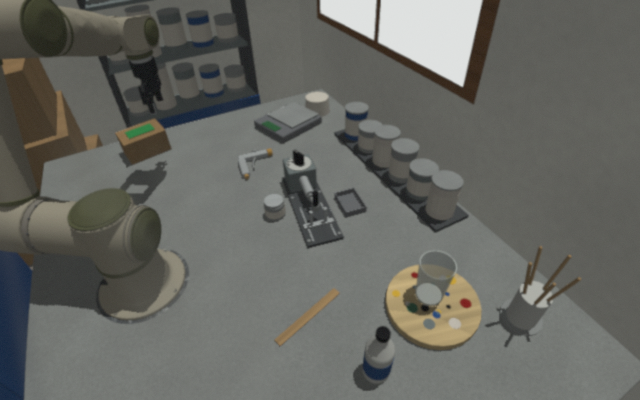

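View pics/top0.png

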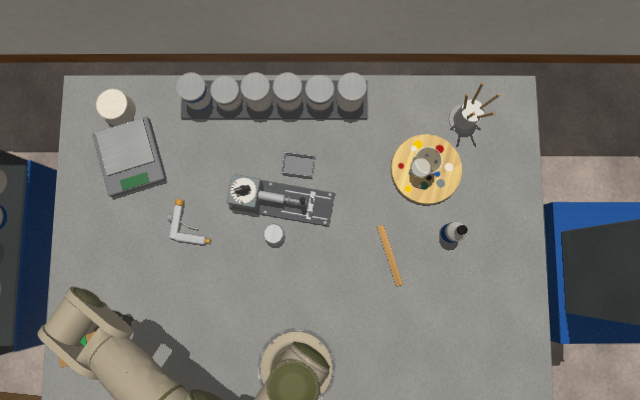

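View pics/wrist0.png

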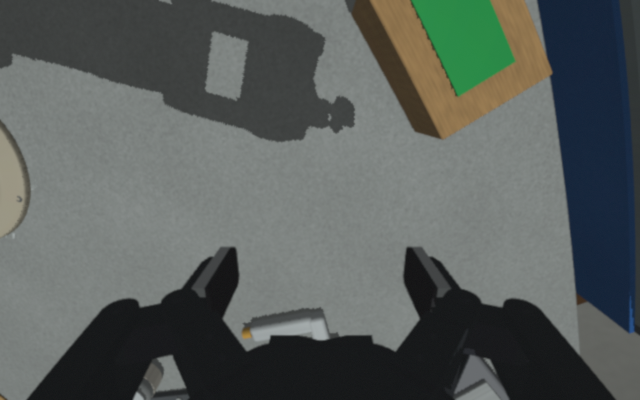

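The top view shows the tester: gauge head at about (243,193), knob on it, tube running right to the post at about (300,203), mark uprights near (312,203). Next I zoom in and set up the ray helpers.

```bash
cat > h.py <<'E'
import numpy as np, cv2
from rig import sense, vision
def ray(n,u,v,c=None):
    c=c or vision.calibration(n); K=c["K"]; E=np.array(c["extrinsics"])
    x=(u-K[0][2])/K[0][0]; y=(v-K[1][2])/K[1][1]
    rd=np.hypot(x,y); r=rd
    for _ in range(20): r=rd/(1+c["k1"]*r*r)
    s=r/rd if rd>0 else 1
    d=E[:3,:3]@np.array([x*s,-y*s,-1]); return E[:3,3],d/np.linalg.norm(d)
def plane(n,u,v,z,c=None):
    o,d=ray(n,u,v,c); return o+d*(z-o[2])/d[2]
def proj(n,p,c=None):
    c=c or vision.calibration(n); K=c["K"]; E=np.array(c["extrinsics"])
    q=E[:3,:3].T@(np.array(p,float)-E[:3,3]); x,y=q[0]/-q[2],-q[1]/-q[2]
    f=1+c["k1"]*(x*x+y*y); return np.array([K[0][0]*x*f+K[0][2],K[1][1]*y*f+K[1][2]])
def two(n1,p1,n2,p2):
    o1,d1=ray(n1,*p1); o2,d2=ray(n2,*p2)
    A=np.stack([d1,-d2],1); t=np.linalg.lstsq(A,o2-o1,rcond=None)[0]
    a,b=o1+d1*t[0],o2+d2*t[1]; return (a+b)/2,np.linalg.norm(a-b)
E
python3 - <<'E'
import cv2
t=cv2.imread('pics/top0.png')[165:235,215:345]; cv2.imwrite('pics/topz.png',cv2.resize(t,None,fx=6,fy=6,interpolation=cv2.INTER_CUBIC))
t=cv2.imread('pics/side0.png')[140:255,260:380]; cv2.imwrite('pics/sidez.png',cv2.resize(t,None,fx=5,fy=5,interpolation=cv2.INTER_CUBIC))
E
```

```text
(no output)
```

View pics/topz.png

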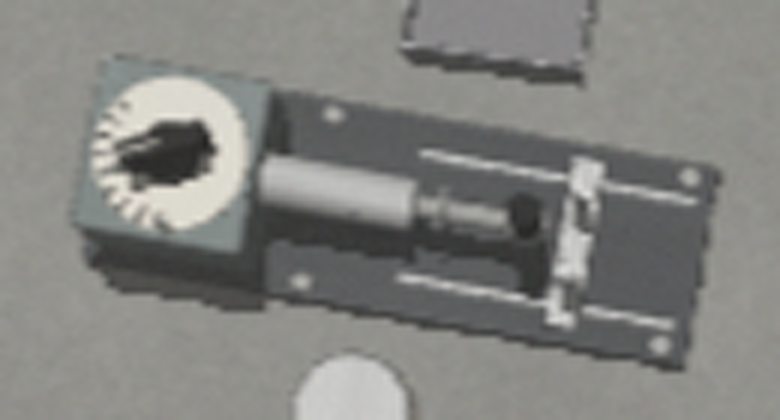

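View pics/sidez.png

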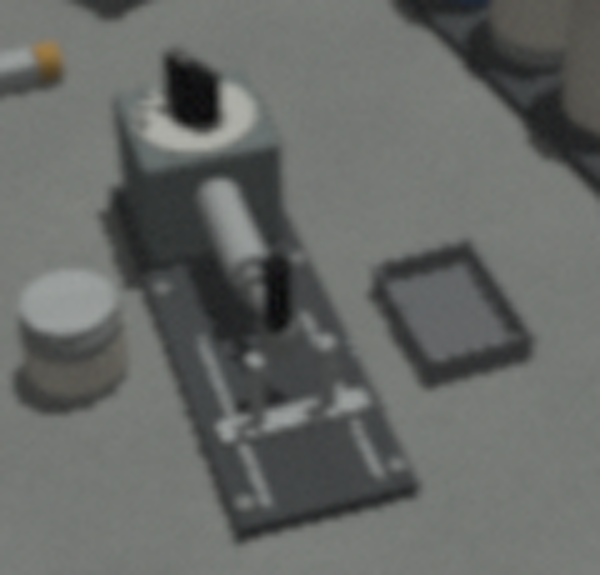

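Zoomed top view: knob bar runs from (235,191) to (250,187), with the dial centre near (243,191), the post top near (302,201), and the plate corners visible. I turn these into positions.

Run:
```python
from h import *
import numpy as np
P=lambda x,y:((x+.5)/6-.5+215,(y+.5)/6-.5+165)
def tp(x,y,z): return plane("top",*P(x,y),z)
c=[tp(720,163,12),tp(686,366,12)]; print("plate end corners",c, np.linalg.norm(c[0]-c[1]))
post=tp(524,208,118);dial=tp(171,155,94);print("post",post,"dial",dial)
h=[tp(110,57,92),tp(272,88,92),tp(240,250,92),tp(72,225,92)]; print("head",np.round(h,1), np.mean(h,0))
ax=dial-post; ax[2]=0; print("dist",np.linalg.norm(ax),"yaw",np.degrees(np.arctan2(ax[1],ax[0])))
e=np.mean(c,0); 
print("yaw from end to head",np.degrees(np.arctan2(*(np.mean(h,0)-e)[[1,0]])), np.linalg.norm((np.mean(h,0)-e)[:2]))
print("yaw plate edge",np.degrees(np.arctan2(*(c[0]-c[1])[[1,0]]))+90)
# uprights
u=[tp(588,163,72),tp(562,318,72)];print("yoke",u)
# knob two-view using side: pointer-end/other top ends
S=lambda x,y:((x+.5)/5-.5+260,(y+.5)/5-.5+140)
sp=plane("side",*S(280,255),118);print("post side",sp); print("bar ends side",plane("side",*S(172,55),134),plane("side",*S(212,72),134))
```

```text
plate end corners [array([ 553.66061574, -121.14803713,   12.        ]), array([ 443.99506443, -102.90017782,   12.        ])] 111.17336692230799
post [514.448275   -18.51766753 118.        ] dial [544.36584377 163.50843119  94.        ]
head [[595.7 196.5  92. ]
 [579.8 112.5  92. ]
 [495.7 127.3  92. ]
 [508.2 213.8  92. ]] [544.83774212 162.52543912  92.        ]
dist 184.468321220722 yaw 80.66638981119497
yaw from end to head 80.48658906812925 278.3780965239072
yaw plate edge 80.5527926753073
yoke [array([544.37987006, -50.37513485,  72.        ]), array([463.48245179, -37.35571395,  72.        ])]
post side [518.78991786 -14.62811179 118.        ]
bar ends side [539.09853364 177.34853535 134.        ] [553.36795978 147.6013273  134.        ]
```

```bash
cat >> h.py <<'E'
from scipy.spatial.transform import Rotation as Ro
def Rt(s=None):
    s=s or sense(); q=s["ee_rot"]; return Ro.from_quat([q[1],q[2],q[3],q[0]]).as_matrix()
def rel(target,s=None):
    s=s or sense(); return Rt(s).T@(np.array(target)-s["eef_pos"])/10
E
python3 - <<'E'
from h import *
s=sense(); R=Rt(s); print(np.round(R,3)); 
c=np.array(vision.calibration("wrist")["extrinsics"]); print("cam in tool",R.T@(c[:3,3]-s["eef_pos"]), "look",R.T@-c[:3,2])
print(proj("wrist",s["eef_pos"]), np.degrees(np.arctan2(R[1,2],R[0,2])))
print(rel([544.6,163,230]))
E
```

```text
[[-0.001 -0.933  0.36 ]
 [-0.001  0.36   0.933]
 [-1.     0.    -0.001]]
cam in tool [-142.58711902   75.46788693    0.2521929 ] look [ 9.53964286e-01 -2.99919895e-01  4.45547419e-04]
[320.14258814 248.00047642] 68.92605087216194
[  0.09609134 -44.95942597 -17.69018359]
```

```bash
python3 -m pendant '[[0.15,0,0,0,-5,-2,1],[0.3,0,0,0,-10,-4,1],[0.45,0,0,0,-15,-6,1],[0.6,0,0,0,-20,-8,1],[0.75,0,0,0,-25,-10,1]]'
python3 - <<'E'
from h import *
R=Rt(); print(np.degrees(np.arctan2(R[1,2],R[0,2])), rel([544.6,163,220]), R[2])
E
```

```text
time_s: 0.78
eef_pos: [387.1, 305.3, 231.2]
ee_rot: [0.689, -0.157, 0.689, 0.157]
force: [0.8, 0.2, -0.2]
grip_width: 1.001
25.673045453093486 [  1.119152   -19.64808868   8.02851454] [-9.99999986e-01  4.64572356e-05 -1.60192058e-04]
```

```bash
python3 -m pendant '[[0,0,0,0.3,-5,2,1],[0,0,0,0.6,-10,4,1],[0,0,0,0.9,-15,6,1],[0,0,0,1.1,-19.6,8,1],[0,0,0,1.1,-19.6,8,1]]'
python3 - <<'E'
from h import *
s=sense(); c=vision.calibration("wrist"); np.save("c1.npy",c,allow_pickle=True)
im=vision.capture("wrist"); cv2.imwrite("pics/w1.png",im[:,:,::-1])
print(s["eef_pos"],s["joints"])
print(proj("wrist",[544.6,163,134],c))
E
```

```text
time_s: 1.4
eef_pos: [545.4, 163.1, 219.2]
ee_rot: [0.689, -0.158, 0.69, 0.157]
force: [-0.1, 0.1, -0.2]
grip_width: 1.005
[545.35970888 163.10523937 219.20115262] [ 8.50025875e-02  4.20225540e-01  1.37771444e+00 -3.40980160e-04
  1.34492624e+00 -3.64270180e-01]
[318.64618673 199.96906864]
```

View pics/w1.png

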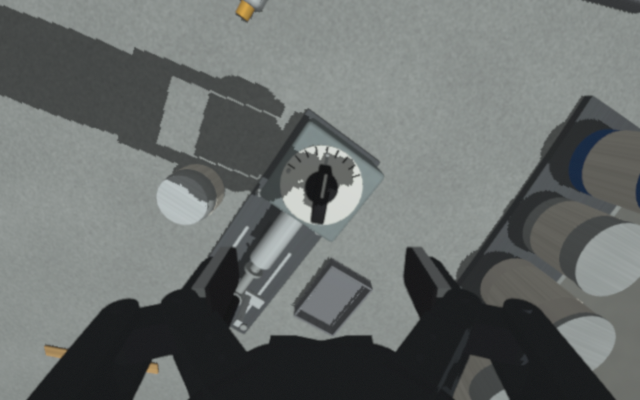

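Run:
```python
import cv2
t=cv2.imread('pics/w1.png')[125:245,260:390]; cv2.imwrite('pics/w1z.png',cv2.resize(t,None,fx=5,fy=5,interpolation=cv2.INTER_CUBIC))
```

```text
(no output)
```

View pics/w1z.png

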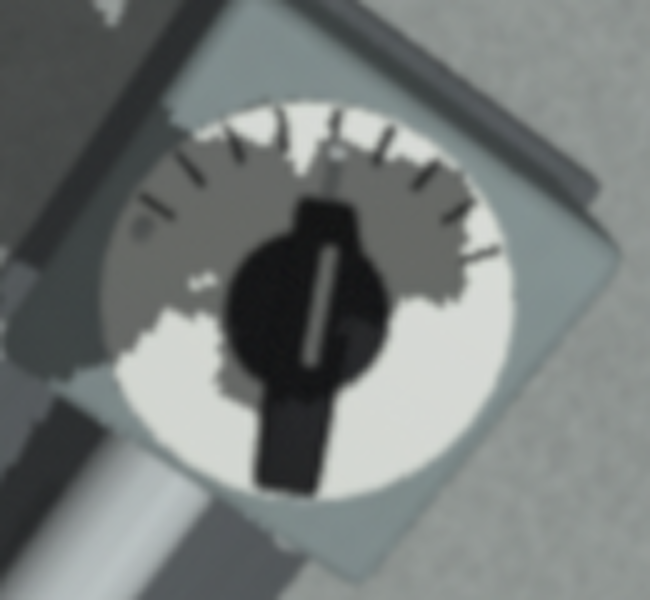

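Run:
```python
from h import *
c=np.load("c1.npy",allow_pickle=True).item()
P=lambda x,y:((x+.5)/5-.5+260,(y+.5)/5-.5+125)
W=lambda x,y,z:plane("wrist",*P(x,y),z,c)
def ang(a,b): d=a-b; return np.degrees(np.arctan2(d[1],d[0])),np.linalg.norm(d)
a,b=W(330,248,134),W(312,362,134);print("line",a,b,ang(a,b),(a+b)/2)
a,b=W(327,205,134),W(287,490,134);print("bar",a,b,ang(a,b),(a+b)/2)
d=W(307,300,94);print("dial",d)
t=W(157,207,94);print("tick0",ang(t,d)); p=W(143,228,94);print("pin?",ang(p,d))
a,b=W(355,580,92),W(618,262,92);print("head edge",ang(b,a))
a,b=W(318,490,134),W(257,490,134);print(ang(a,b))
```

```text
line [540.14309654 185.35585443 134.        ] [545.98840654 166.56431272 134.        ] (np.float64(107.27886455135562), np.float64(19.679677042801366)) [543.06575154 175.96008358 134.        ]
bar [536.58952203 191.52829229 134.        ] [552.17285572 143.95108533 134.        ] (np.float64(108.1355773921962), np.float64(50.06426780058341)) [544.38118888 167.73968881 134.        ]
dial [545.34109445 165.96457014  94.        ]
tick0 (np.float64(173.04095038270157), np.float64(33.81052880268115))
pin? (np.float64(-178.70249417780238), np.float64(34.31900597407526))
head edge (np.float64(79.25432265255992), np.float64(84.39020786702052))
(np.float64(25.790294674906235), np.float64(10.46066794379734))
```

```bash
python3 - <<'E'
from h import *
print(rel([544.8,165,105]))
E
python3 -m pendant '[[0.13,0,0,2.5,0.2,0,1],[0.13,0,0,5,0.2,0,1],[0.13,0,0,7.5,0.2,0,0.7],[0.13,0,0,10,0.2,0,0.5],[0.13,0,0,11.4,0.2,0,0.5]]' 30
python3 - <<'E'
from h import *
s=sense(); print(s["eef_pos"],s["force"],s["grip_width"])
im=vision.capture("wrist"); cv2.imwrite("pics/w2.png",im[:,:,::-1])
E
```

```text
[1.14517283e+01 8.14284681e-03 8.64248491e-02]
time_s: 2.08
eef_pos: [541.9, 168.1, 105.3]
ee_rot: [0.697, -0.114, 0.698, 0.114]
force: [1.0, 0.4, -0.5]
grip_width: 0.503
[541.89342498 168.0948841  105.33986786] [ 0.98224689  0.40465003 -0.45715653] 0.5033474119828251
```

View pics/w2.png

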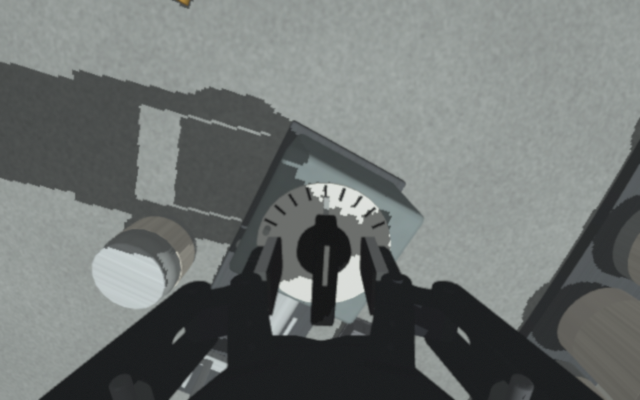

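The bar stands upright between the fingers, roughly 3 px right of centre (columns 323 and 320), as computed. I shift slightly and close.

```bash
python3 -m pendant '[[0,0,0,0,-0.38,0.18,0.5],[0,0,0,0,-0.38,0.18,0.3],[0,0,0,0,-0.38,0.18,0.1],[0,0,0,0,-0.38,0.18,0],[0,0,0,0,-0.38,0.18,0]]' 40;  python3 - <<'E'
from h import *
s=sense(); print(s["eef_pos"],s["force"],s["grip_width"],s["wrist_torque"])
im=vision.capture("wrist"); cv2.imwrite("pics/w3.png",im[100:,100:][:,:,::-1])
E
```

```text
time_s: 2.75
eef_pos: [545.3, 163.7, 107.2]
ee_rot: [0.697, -0.114, 0.698, 0.113]
force: [-6.5, -3.7, 7.5]
grip_width: 0.133
[545.27240561 163.70939787 107.24002669] [-6.54091974 -3.74501668  7.48934219] 0.13263971244585368 [-0.63353781  1.04665138 -0.0036062 ]
```

View pics/w3.png

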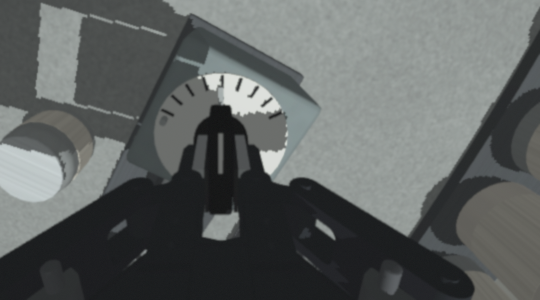

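```bash
python3 -m pendant '[[-0.05,0,0,-0.15,0,-0.1,0],[-0.2,0,0,-0.15,0,-0.1,0],[-0.35,0,0,-0.15,0,-0.1,0],[-0.5,0,0,-0.15,0,-0.1,0],[-0.65,0,0,-0.15,0,-0.1,0]]' 40;  python3 - <<'E'
from h import *
s=sense(); R=Rt(); print(s["eef_pos"],s["force"],s["grip_width"],s["wrist_torque"],np.degrees(np.arctan2(R[1,2],R[0,2])))
im=vision.capture("wrist"); cv2.imwrite("pics/w4.png",im[100:,100:][:,:,::-1])
E
```

```text
time_s: 3.42
eef_pos: [545.4, 164.0, 107.4]
ee_rot: [0.625, -0.332, 0.624, 0.332]
force: [6.0, 1.8, -9.1]
grip_width: 0.131
[545.43920652 163.98972467 107.39571298] [ 5.98014419  1.7873061  -9.11103331] 0.1307151134999577 [ 0.31515084 -0.99888875 -0.06589076] 56.00325660340679
```

View pics/w4.png

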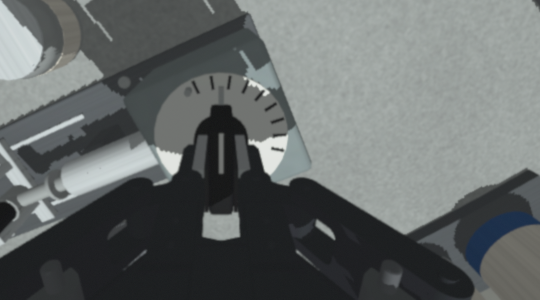

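The pointer followed, now about two ticks from the zero tick (pin at (188,92), pointer tip at (222,92) in the crop). I go on turning and watch the torque.

```bash
python3 -m pendant '[[-0.1,0,0,0.05,0,0,0],[-0.2,0,0,0.05,0,0,0],[-0.3,0,0,0.05,0,0,0],[-0.4,0,0,0.05,0,0,0],[-0.42,0,0,0.05,0,0,0]]' 40;  python3 - <<'E'
from h import *
s=sense(); R=Rt(); print(s["eef_pos"],s["force"],s["grip_width"],s["wrist_torque"],np.degrees(np.arctan2(R[1,2],R[0,2])))
E
python3 -m pendant '[[-0.03,0,0,0,0,0,0],[-0.06,0,0,0,0,0,0],[-0.09,0,0,0,0,0,0],[-0.09,0,0,0,0,0,0],[-0.09,0,0,0,0,0,0]]' 40;  python3 - <<'E'
from h import *
s=sense(); R=Rt(); print(s["eef_pos"],s["force"],s["grip_width"],s["wrist_torque"],np.degrees(np.arctan2(R[1,2],R[0,2])))
im=vision.capture("wrist"); cv2.imwrite("pics/w5.png",im[100:,100:][:,:,::-1])
E
```

```text
time_s: 4.1
eef_pos: [545.5, 164.3, 107.4]
ee_rot: [0.543, -0.454, 0.541, 0.454]
force: [4.4, 3.1, -6.4]
grip_width: 0.132
[545.54968824 164.26492777 107.37925894] [ 4.38547434  3.07555864 -6.37357146] 0.13196146038310544 [ 0.51358254 -0.71159658 -0.06762771] 79.8795550404547
time_s: 4.72
eef_pos: [545.5, 164.3, 107.4]
ee_rot: [0.523, -0.477, 0.521, 0.477]
force: [4.8, 2.0, -5.0]
grip_width: 0.132
[545.50148098 164.25876807 107.44573486] [ 4.77479103  2.04914673 -5.04765922] 0.13184903261031422 [ 0.53409144 -0.66368549 -1.46919575] 84.78432156816312
```

View pics/w5.png

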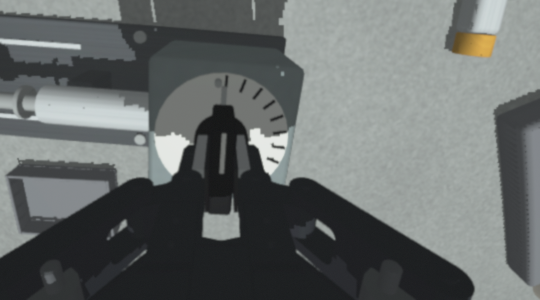

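The torque jumped to −1.47 N m and the pointer stands next to the pin: the knob is on its stop. I open and rise.

```bash
python3 -m pendant '[[0,0,0,0,0,0,0.3],[0,0,0,0,0,0,0.6],[0,0,0,-2,0,0,0.8],[0,0,0,-6,0,0,1],[0,0,0,-10,0,0,1]]' 40;  python3 - <<'E'
from h import *
s=sense(); R=Rt(); print(s["eef_pos"],s["force"],s["grip_width"],s["wrist_torque"],np.degrees(np.arctan2(R[1,2],R[0,2])))
c=vision.calibration("wrist"); np.save("c2.npy",c,allow_pickle=True)
im=vision.capture("wrist"); cv2.imwrite("pics/w6.png",im[:,:,::-1])
E
```

```text
time_s: 5.4
eef_pos: [544.6, 163.9, 208.6]
ee_rot: [0.521, -0.478, 0.522, 0.478]
force: [-0.2, 0.7, -0.4]
grip_width: 1.002
[544.60559998 163.88839943 208.63341979] [-0.22265481  0.67409687 -0.36600583] 1.0016573053014068 [ 0.02767526  0.03801604 -0.01593486] 84.9926763415175
```

View pics/w6.png

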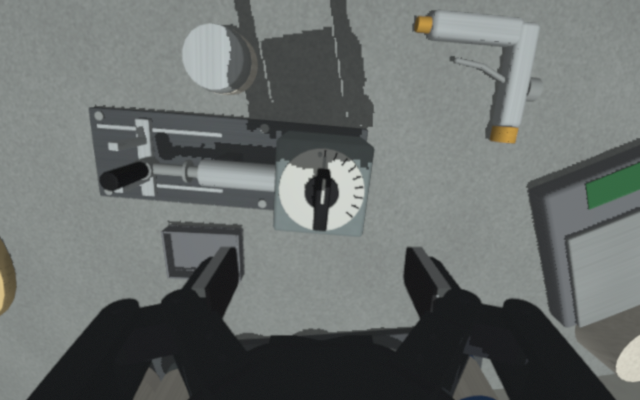

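Run:
```python
import cv2
t=cv2.imread('pics/w6.png')[100:245,85:380]; cv2.imwrite('pics/w6z.png',cv2.resize(t[:,:160],None,fx=5,fy=4,interpolation=cv2.INTER_CUBIC) if 0 else cv2.resize(t[:110,:150],None,fx=5,fy=5,interpolation=cv2.INTER_CUBIC)); cv2.imwrite('pics/w6k.png',cv2.resize(t[35:,170:],None,fx=5,fy=5,interpolation=cv2.INTER_CUBIC))
```

```text
(no output)
```

View pics/w6z.png

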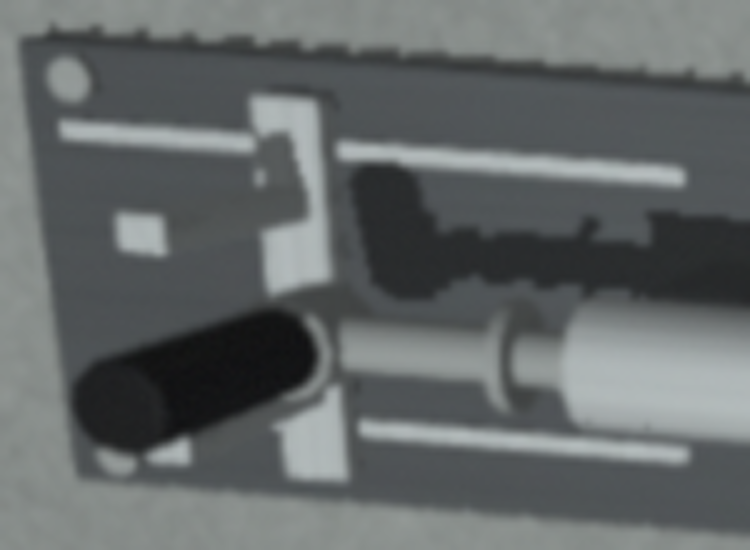

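View pics/w6k.png

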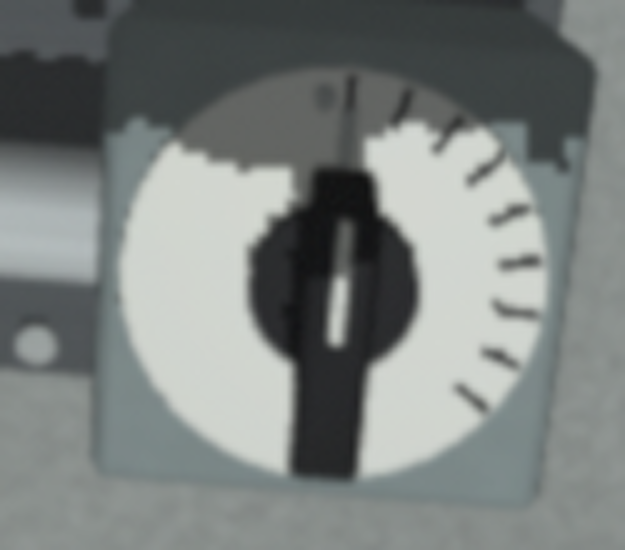

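Crop of the zoomed knob: the nib lies exactly on the first (zero) tick, next to the pin. The other crop shows the upright tops as light squares at about (112,146) and (118,190) full-frame, and the collar near (186,172). I measure these and the post.

Run:
```python
from h import *
c=np.load("c2.npy",allow_pickle=True).item()
P=lambda x,y:((x+.5)/5-.5+85,(y+.5)/5-.5+100)
W=lambda x,y,z:plane("wrist",*P(x,y),z,c)
ya=np.radians(80.5); ex=np.array([np.cos(ya),np.sin(ya),0]); ey=np.array([-ex[1],ex[0],0]); o=np.array([544.8,164,0])-90*ex
f=lambda p:np.round([(p-o)@ex,(p-o)@ey,p[2]],1)
a,b=W(140,233,72),W(170,452,72); print("uprights",a,b,f(a),f(b),np.linalg.norm(a-b))
print("post",W(118,408,118),f(W(118,408,118)))
print("collar",f(W(510,360,60)),f(W(495,312,72)))
print("rod dir", f(W(380,345,60)))
print("mouth edge", f(W(565,360,60)),"plate corner",f(W(20,38,12)),f(W(80,478,12)))
print("dial",f(W(0,0,0)) , f(plane("wrist",255+(335+.5)/5-.5,135+(275+.5)/5-.5,94,c)))
print(rel(o-94.5*ex+[0,0,208]), -sense()["eef_pos"][2])
```

```text
uprights [488.07773463 -38.71556156  72.        ] [532.98673917 -45.86372762  72.        ] [-119.3   22.5   72. ] [-118.9  -23.    72. ] 45.474333052578004
post [513.96777377 -17.28394348 118.        ] [-93.9   0.5 118. ]
collar [-50.9  -1.1  60. ] [-47.9  11.6  72. ]
rod dir [-78.6   0.1  60. ]
mouth edge [-39.2  -0.2  60. ] plate corner [-186.9   55.3   12. ] [-187.6  -53.    12. ]
dial [-200.4   63.3    0. ] [90.7  0.3 94. ]
[  0.59844345   1.61900766 -18.4250224 ] -214.35975471093977
```

```bash
python3 -m pendant '[[0.04,0,0,0,0.4,-4.6,1],[0.08,0,0,0,0.8,-9.2,1],[0.08,0,0,0,1.2,-13.8,1],[0.08,0,0,0,1.6,-18.4,1],[0.08,0,0,0,1.6,-18.4,1]]' 40;  python3 - <<'E'
from h import *
s=sense(); R=Rt(); print(s["eef_pos"],s["force"],s["grip_width"],np.degrees(np.arctan2(R[1,2],R[0,2])))
c=vision.calibration("wrist"); np.save("c3.npy",c,allow_pickle=True)
im=vision.capture("wrist"); cv2.imwrite("pics/w7.png",im[:,:,::-1])
t=im[110:260,220:400,::-1]; cv2.imwrite("pics/w7z.png",cv2.resize(t,None,fx=4,fy=4,interpolation=cv2.INTER_CUBIC))
E
```

```text
time_s: 6.08
eef_pos: [512.4, -20.3, 207.4]
ee_rot: [0.541, -0.456, 0.541, 0.455]
force: [0.3, 0.5, -0.0]
grip_width: 0.999
[512.40118749 -20.26288459 207.41765853] [ 0.32756165  0.51382031 -0.04306489] 0.9992878812408253 80.19127733716242
```

View pics/w7.png

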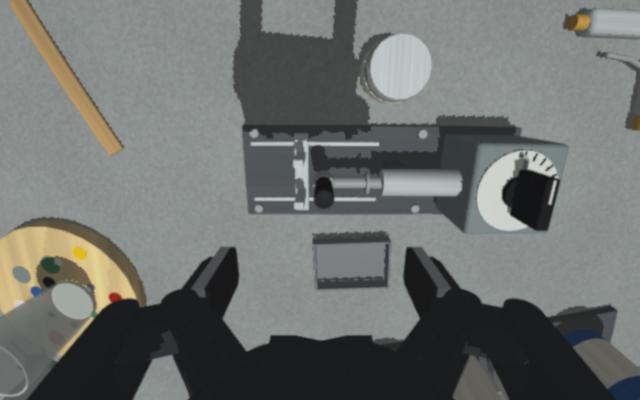

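View pics/w7z.png

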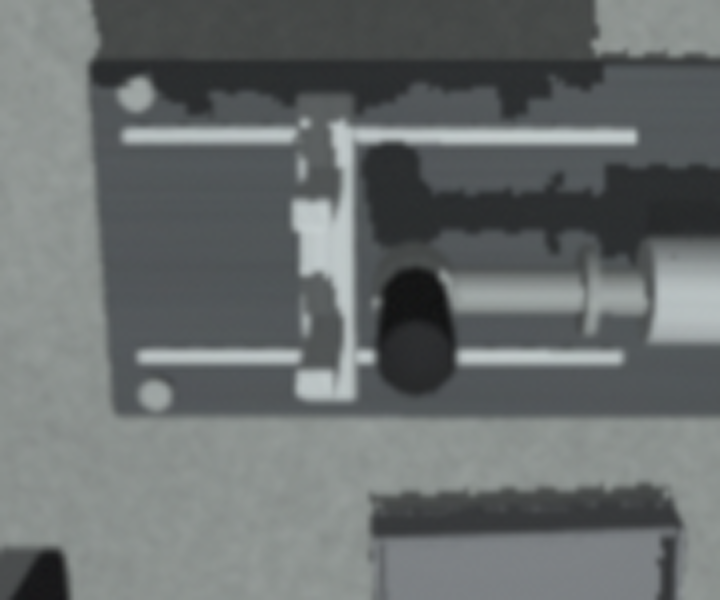

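View from above the post: post top at full-frame (324,199), upright tops at (298,164) and (299,206), collar at (368,183).

Run:
```python
from h import *
c=np.load("c3.npy",allow_pickle=True).item()
P=lambda x,y:((x+.5)/4-.5+220,(y+.5)/4-.5+110)
W=lambda x,y,z:plane("wrist",*P(x,y),z,c)
ya=np.radians(80.5); ex=np.array([np.cos(ya),np.sin(ya),0]); ey=np.array([-ex[1],ex[0],0]); o=np.array([544.8,164,0])-90*ex
f=lambda p:np.round([(p-o)@ex,(p-o)@ey,p[2]],1)
a,b=W(312,215,72),W(316,386,72); print("uprights",f(a),f(b),np.linalg.norm(a-b))
p=W(416,356,118);print("post",p,f(p))
print("collar",f(W(591,290,60)),f(W(590,250,72)))
print("mouth", f(W(648,292,60)),"plate end", f(W(92,65,12)),f(W(112,412,12)))
R=Rt(); ee=sense()["eef_pos"]; print("tcp",f(ee))
g=p.copy(); g[2]=83; print(rel(g)); print("ex,ey in tool", R.T@ex,R.T@ey)
```

```text
uprights [-119.6   22.3   72. ] [-119.8  -22.2   72. ] 44.50881226282416
post [513.45492617 -17.86056932 118.        ] [-94.5   0.9 118. ]
collar [-48.3  -0.2  60. ] [-50.9  13.2  72. ]
mouth [-33.3  -0.8  60. ] plate end [-186.8   54.9   12. ] [-189.5  -52.    12. ]
tcp [-95.6   1.5 207.4]
[12.44338823 -0.06235813  0.10876988]
ex,ey in tool [-1.49781236e-05  3.97163919e-03  9.99992113e-01] [-1.01595691e-04  9.99992108e-01 -3.97164070e-03]
```

```bash
python3 -m pendant '[[0,0,0,3,-0.1,0.1,1],[0,0,0,6,-0.1,0.1,1],[0,0,0,9,-0.1,0.1,1],[0,0,0,11.5,-0.1,0.1,0.8],[0,0,0,12.3,-0.1,0.1,0.6]]' 60;  python3 - <<'E'
from h import *
s=sense(); R=Rt(); print(s["eef_pos"],s["force"],s["grip_width"],np.degrees(np.arctan2(R[1,2],R[0,2])))
im=vision.capture("wrist"); cv2.imwrite("pics/w8.png",im[:,:,::-1])
E
```

```text
time_s: 6.75
eef_pos: [513.5, -16.0, 83.2]
ee_rot: [0.539, -0.456, 0.54, 0.457]
force: [-0.8, 1.0, -0.2]
grip_width: 0.613
[513.48128789 -15.99787434  83.16978554] [-0.84326217  1.00365538 -0.20851136] 0.6128567979520176 80.46942719024754
```

View pics/w8.png

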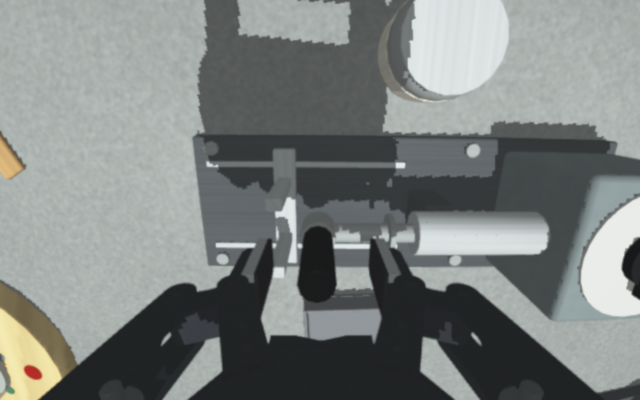

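The post top at (317,285) lies between the fingers (mid-column 320), well placed. I close.

```bash
python3 -m pendant '[[0,0,0,0,0,-0.15,0.4],[0,0,0,0,0,-0.15,0.2],[0,0,0,0,0,-0.15,0],[0,0,0,0,0,-0.15,0],[0,0,0,0,0,-0.15,0]]' 60;  python3 - <<'E'
from h import *
s=sense(); R=Rt(); print(s["eef_pos"],s["force"],s["grip_width"],s["wrist_torque"],np.degrees(np.arctan2(R[1,2],R[0,2])))
im=vision.capture("wrist"); cv2.imwrite("pics/w9.png",im[:,:,::-1])
ya=np.radians(80.5);print(np.dot(s["force"][:2],[np.cos(ya),np.sin(ya)]))
E
```

```text
time_s: 7.42
eef_pos: [514.3, -18.4, 85.4]
ee_rot: [0.541, -0.457, 0.54, 0.456]
force: [0.2, 4.1, 7.0]
grip_width: 0.193
[514.34332285 -18.38500949  85.39809344] [0.20453831 4.11773015 6.96613225] 0.19280185297078853 [0.5461521  0.09526223 0.00167182] 80.38151278932344
4.095016516738698
```

View pics/w9.png

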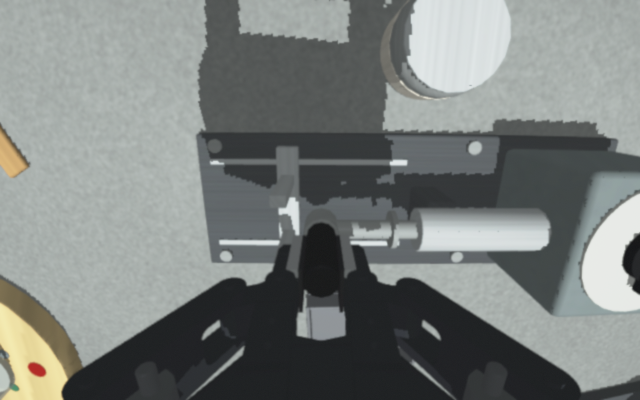

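Post held (opening 16.4 mm, rod force +4 N). I pull 65 mm first, then measure.

```bash
python3 -m pendant '[[0,0,0,-0.1,0,-1.3,0],[0,0,0,-0.1,0,-2.6,0],[0,0,0,-0.1,0,-3.9,0],[0,0,0,-0.1,0,-5.2,0],[0,0,0,-0.1,0,-6.5,0]]' 80;  python3 - <<'E'
from h import *
s=sense(); R=Rt(); print(s["eef_pos"],s["force"],s["grip_width"],s["wrist_torque"],np.degrees(np.arctan2(R[1,2],R[0,2])))
c=vision.calibration("wrist"); np.save("c4.npy",c,allow_pickle=True)
im=vision.capture("wrist"); cv2.imwrite("pics/w10.png",im[:,:,::-1])
t=im[110:260,220:400,::-1]; cv2.imwrite("pics/w10z.png",cv2.resize(t,None,fx=4,fy=4,interpolation=cv2.INTER_CUBIC))
ya=np.radians(80.5);e=np.array([np.cos(ya),np.sin(ya)]);print(np.dot(s["force"][:2],e), (s["eef_pos"][:2]-np.array([514.34,-18.39]))@e)
E
```

```text
time_s: 8.1
eef_pos: [503.2, -81.5, 85.5]
ee_rot: [0.541, -0.456, 0.539, 0.457]
force: [4.4, 12.8, -0.4]
grip_width: 0.187
[503.19613155 -81.47461682  85.49238161] [ 4.37597951 12.77935361 -0.38804958] 0.18674789587004317 [ 1.72149528 -0.72355585 -0.05070966] 80.36663582480222
13.326337404466834 -64.05871805584913
```

View pics/w10z.png

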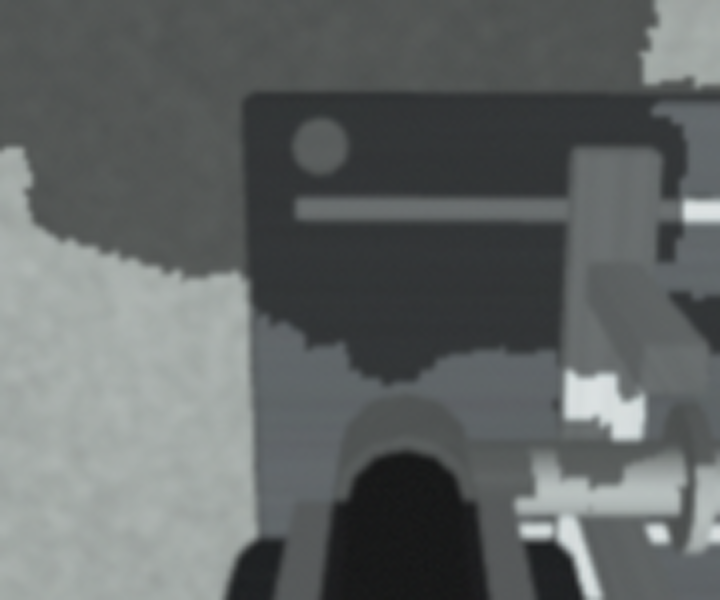

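Run:
```python
import cv2
t=cv2.imread('pics/w10.png')[180:280,330:460]; cv2.imwrite('pics/w10y.png',cv2.resize(t,None,fx=6,fy=6,interpolation=cv2.INTER_CUBIC))
```

```text
(no output)
```

View pics/w10y.png

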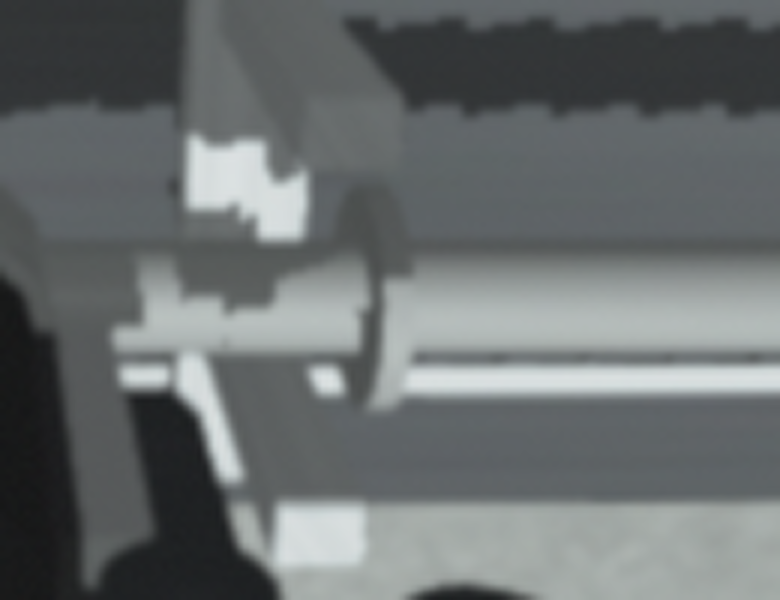

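Run:
```python
from h import *
c=np.load("c4.npy",allow_pickle=True).item()
P=lambda x,y:((x+.5)/6-.5+330,(y+.5)/6-.5+180)
W=lambda x,y,z:plane("wrist",*P(x,y),z,c)
ya=np.radians(80.5); ex=np.array([np.cos(ya),np.sin(ya),0]); ey=np.array([-ex[1],ex[0],0]); o=np.array([544.8,164,0])-90*ex
f=lambda p:np.round([(p-o)@ex,(p-o)@ey,p[2]],1)
for q in [(300,135),(402,135),(353,135),(275,532),(366,532),(320,532)]: print("up",f(W(*q,72)))
for q in [(366,187,72),(395,187,72),(372,410,48),(398,400,48),(365,300,60),(383,300,60)]: print("col",f(W(*q)))
print("tcp",f(sense()["eef_pos"]))
```

```text
up [-124.9   22.6   72. ]
up [-115.1   22.5   72. ]
up [-119.8   22.5   72. ]
up [-124.8  -21.    72. ]
up [-115.3  -21.1   72. ]
up [-120.1  -21.1   72. ]
col [-118.2   17.2   72. ]
col [-115.3   17.2   72. ]
col [-109.1  -19.7   48. ]
col [-106.1  -18.4   48. ]
col [-114.2   -0.2   60. ]
col [-112.2   -0.2   60. ]
tcp [-160.1    0.5   85.5]
```

Run:
```python
from h import *
c=np.load("c4.npy",allow_pickle=True).item()
ya=np.radians(80.5); ex=np.array([np.cos(ya),np.sin(ya),0]); ey=np.array([-ex[1],ex[0],0]); o=np.array([544.8,164,0])-90*ex
for X in (-113.5,-115,-116.5):
    t=np.linspace(0,2*np.pi,73)
    q=np.array([proj("wrist",o+X*ex+12*np.cos(a)*ey+[0,0,60+12*np.sin(a)],c) for a in t])
    z=(q-[330,180]+.5)*6-.5
    print(X,"top",z[z[:,1].argmin()].round(),"bot",z[z[:,1].argmax()].round(),"left",z[z[:,0].argmin()].round(),"right",z[z[:,0].argmax()].round())
```

```text
-113.5 top [370. 186.] bot [378. 412.] left [345. 281.] right [401. 307.]
-115 top [356. 186.] bot [363. 412.] left [332. 281.] right [386. 307.]
-116.5 top [342. 186.] bot [349. 413.] left [319. 281.] right [371. 308.]
```

The collar fits −113.5 mm and the mark −120 mm (upright widths come out at 10 mm, as given), so about 6 mm remain. I pull that and look again.

```bash
python3 -m pendant '[[0,0,0,0,0,-0.2,0],[0,0,0,0,0,-0.4,0],[0,0,0,0,0,-0.6,0],[0,0,0,0,0,-0.6,0],[0,0,0,0,0,-0.6,0]]' 80;  python3 - <<'E'
from h import *
s=sense(); 
c=vision.calibration("wrist"); np.save("c5.npy",c,allow_pickle=True)
im=vision.capture("wrist"); cv2.imwrite("pics/w11.png",im[:,:,::-1])
t=im[180:280,330:460,::-1]; cv2.imwrite("pics/w11z.png",cv2.resize(t,None,fx=6,fy=6,interpolation=cv2.INTER_CUBIC))
ya=np.radians(80.5); ex=np.array([np.cos(ya),np.sin(ya),0]); ey=np.array([-ex[1],ex[0],0]); o=np.array([544.8,164,0])-90*ex
print(s["eef_pos"],s["force"]@ex,s["grip_width"], (s["eef_pos"]-o)@ex,np.abs(s["dq"]).max())
for X in (-118,-119,-120,-121):
    t=np.linspace(0,2*np.pi,73)
    q=np.array([proj("wrist",o+X*ex+12*np.cos(a)*ey+[0,0,60+12*np.sin(a)],c) for a in t])
    z=(q-[330,180]+.5)*6-.5
    print(X,"top",z[z[:,1].argmin()].round(),"bot",z[z[:,1].argmax()].round(),"left",z[z[:,0].argmin()].round(),"right",z[z[:,0].argmax()].round())
for Y in (-22,22): print("up pred", [((proj("wrist",o+X*ex+Y*ey+[0,0,72],c)-[330,180]+.5)*6).round() for X in (-125,-115)])
E
```

```text
time_s: 8.78
eef_pos: [502.3, -86.9, 85.5]
ee_rot: [0.541, -0.456, 0.539, 0.457]
force: [4.7, 12.7, -0.3]
grip_width: 0.188
[502.25084435 -86.91602811  85.48731023] 13.283269327397718 0.1879665083552049 -164.4975019912037 0.001929033417606489
-118 top [380. 186.] bot [387. 413.] left [354. 281.] right [411. 308.]
-119 top [370. 186.] bot [378. 413.] left [346. 282.] right [402. 308.]
-120 top [361. 186.] bot [368. 413.] left [337. 282.] right [392. 308.]
-121 top [352. 186.] bot [359. 413.] left [328. 282.] right [382. 308.]
up pred [array([326., 541.]), array([421., 540.])]
up pred [array([357., 141.]), array([460., 141.])]
```

View pics/w11z.png

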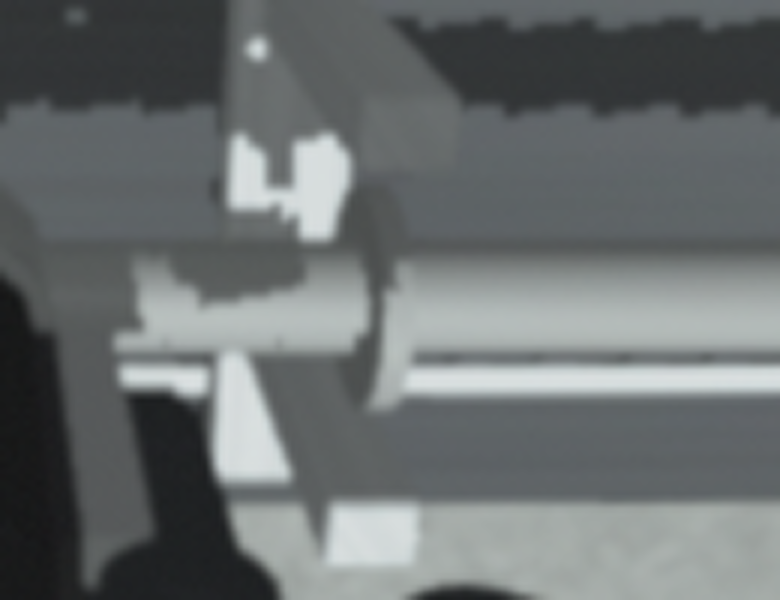

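The collar fits about −119.0 mm; the uprights span −125 to −115 as predicted. One more small pull centres it, then a last check.

```bash
python3 -m pendant '[[0,0,0,0,0,-0.05,0],[0,0,0,0,0,-0.1,0],[0,0,0,0,0,-0.1,0],[0,0,0,0,0,-0.1,0],[0,0,0,0,0,-0.1,0]]' 80; python3 -m pendant '[[0,0,0,0,0,0,0],[0,0,0,0,0,0,0],[0,0,0,0,0,0,0],[0,0,0,0,0,0,0],[0,0,0,0,0,0,0]]' 80
python3 - <<'E'
from h import *
s=sense(); 
c=vision.calibration("wrist")
im=vision.capture("wrist"); t=im[180:280,330:460,::-1]; a=cv2.resize(t,None,fx=5,fy=5,interpolation=cv2.INTER_CUBIC)
cv2.imwrite("pics/w12z.png",a); cv2.imwrite("pics/w12.png",im[:,:,::-1])
sd=vision.capture("side")[140:255,250:370,::-1]; cv2.imwrite("pics/s12.png",cv2.resize(sd,None,fx=5,fy=5,interpolation=cv2.INTER_CUBIC))
ya=np.radians(80.5); ex=np.array([np.cos(ya),np.sin(ya),0]); ey=np.array([-ex[1],ex[0],0]); o=np.array([544.8,164,0])-90*ex
print(s["eef_pos"],s["force"],s["force"]@ex,s["grip_width"], (s["eef_pos"]-o)@ex,np.abs(s["dq"]).max())
for X in (-119,-120,-121):
    t=np.linspace(0,2*np.pi,73)
    q=np.array([proj("wrist",o+X*ex+12*np.cos(a)*ey+[0,0,60+12*np.sin(a)],c) for a in t])
    z=(q-[330,180]+.5)*5-.5
    print(X,"top",z[z[:,1].argmin()].round(),"bot",z[z[:,1].argmax()].round(),"left",z[:,0].min().round(),"right",z[:,0].max().round())
for Y in (-22,22): print("up pred", [((proj("wrist",o+X*ex+Y*ey+[0,0,72],c)-[330,180]+.5)*5).round() for X in (-125,-115)])
E
```

```text
time_s: 9.45
eef_pos: [502.1, -87.8, 85.5]
ee_rot: [0.541, -0.456, 0.539, 0.457]
force: [4.3, 12.5, -0.0]
grip_width: 0.188
time_s: 10.07
eef_pos: [502.1, -87.8, 85.5]
ee_rot: [0.541, -0.456, 0.539, 0.457]
force: [4.3, 12.0, 0.3]
grip_width: 0.191
[502.10567398 -87.81270998  85.4906853 ] [ 4.2853824  12.03890182  0.25734105] 12.58108763103705 0.19098547327453355 -165.4058464324605 0.0028168630886255194
-119 top [315. 155.] bot [322. 344.] left 294.0 right 342.0
-120 top [308. 155.] bot [314. 344.] left 287.0 right 334.0
-121 top [300. 155.] bot [306. 344.] left 280.0 right 325.0
up pred [array([279., 451.]), array([358., 450.])]
up pred [array([305., 118.]), array([391., 117.])]
```

View pics/w12z.png

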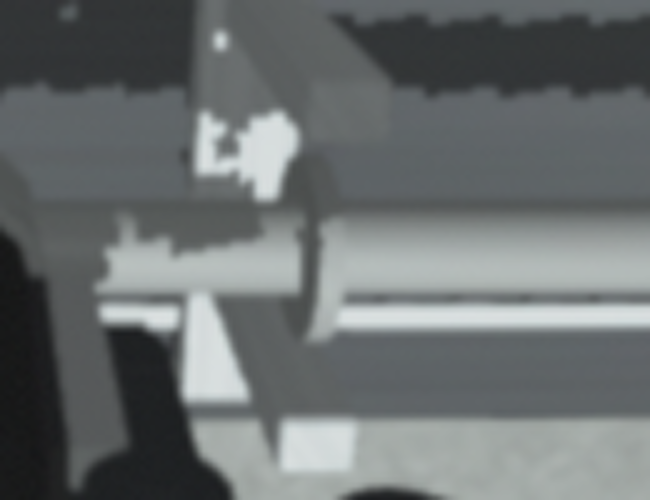

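View pics/s12.png

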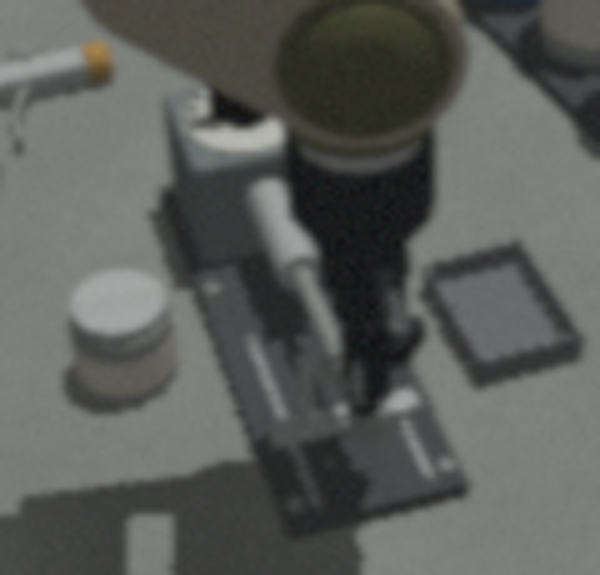

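View pics/w12.png

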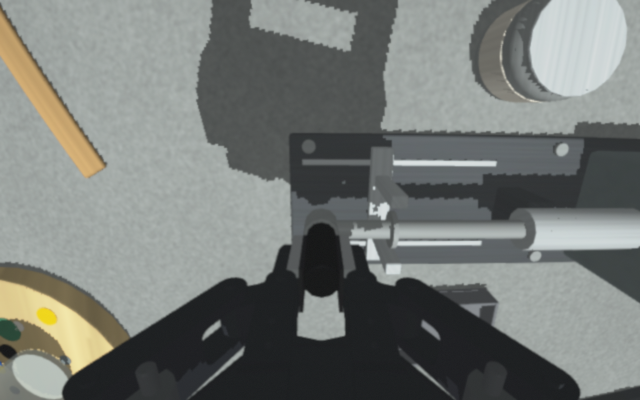

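The collar top (about 310,153) and bottom (about 315,342) in the crop fit −119.9 mm, and the fingers' position gives −120.4 mm, against the mark at −120. The pull is steady at 12.6 N. I hand in.

```bash
python3 -c "
from rig import job
print(job.finish_job())"
```

```text
the job is handed in; nothing more can be done
None
```

I turned the knob back to its zero stop first, then pulled the rod out until the collar stood in the length mark. I handed the job in with the post still gripped; the hand-in gave no verdict.

- **Knob:** the wrist torque rose to about 1.5 N m against the stop. The picture after release showed the nib on the zero tick beside the pin. I could not check the knob closely again at the end because the arm hid most of it, but nothing came near it after release.
- **Rod:** I pulled it about 70 mm. In the last wrist picture the collar sits at about −119.9 mm along the tester. The finger position puts it at about −120.4 mm, and the mark's middle is at −120.0 mm, with ±5 mm allowed.
- **Hold:** the arm was at rest with a pull of 12.6 N along the rod. The last spring force fits a draw of about 66–70 mm, near that figure.
- **Disagreement:** part-way through the pull, the picture and the finger position differed by about 1.5 mm on where the collar was. By the end they agreed to within about 0.5 mm.
- **Rest of the bench:** nothing else was touched, and the bystanders visible in the last pictures looked unmoved, though I did not measure them. The clock read about 10 s at the last check, against the limit of 48 s.

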